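Cap a grout cylinder for the compression test

TASK

Get the bare white grout cylinder ready for its compression test: stand it upright in the steel ring of the blue base plate, then put the steel cap with the black knob over its top so that the cap sits flat on it. The cylinder is brittle, so set both parts down without dropping them, and leave the foil-wrapped cylinder standing where it is.

Things in the scene. Friction and masses are not known exactly. Their poses are not given: they have to be found in the camera images.
- specimen: The bare, matt white grout cylinder, loose and standing upright: 40 mm diameter, 80 mm tall, about 0.2 kg. Origin at the centre of its lower end face, z up along its axis. A shiny silver foil-wrapped cylinder of the same size stands elsewhere and is not wanted.
- steel_cap: Round steel cap, loose, open side down, black knob up; 0.4 kg, 68 mm outer diameter. Recess below, 60 mm wide, 16 mm deep, goes over the cylinder's top; disc's upper face 26 mm above the rim; upright round knob on it 24 mm thick, 30 mm tall (top at 56 mm). Origin: centre of the lower rim plane, z up. Seated, it is 64 mm above the cylinder's lower end. The same-shaped all-orange cover is not wanted.
- seat (a point): Where the cylinder belongs: centre of the black floor inside the steel ring (inner diameter 60 mm, outer 68 mm) in the middle of the blue base plate (130 mm square, 8 mm thick, fixed to the table). The floor is 12 mm above the table, the ring's rim 18 mm above the floor. z up; x and y along the plate's sides.
- foil_core: Cylinder wrapped in silver foil with ring-shaped creases (the bare one is smooth and off-white), 40 mm diameter, 80 mm tall, loose and standing upright: a bystander to be left alone. Origin at the centre of its lower end.
Mind the look-alikes: they are no part of the job. What is shaped like the specimen but purple is not meant.

How it is judged:
By the outcome, as a careful person would: the job done as asked, in the order asked, and still so for the second after the job is handed in, with the robot touching nothing.
It also fails if it takes over 54 s, if anything falls off the work surface, if the arm or the gripper's body presses on something with over 40 N, if the wrist force passes 120 N, or if a joint passes its speed limit or range.

ROBOT

A 6-joint arm with a two-finger parallel gripper is mounted at the origin on the work surface. World frame = base frame: x ahead of the robot, y to its left, z up, the work surface at z = 0. Lengths are in m, angles in rad, forces in N, time in s.
With the tool pointing down it reaches from about 0.35 to 0.975 m from the base axis. Payload 4.9 kg.
Tool frame: the origin (TCP) lies on the centre line of the jaws, within the pads' length; the fingertips stand 25 mm ahead of it and the grasp point (between the pads) lies 6 mm ahead of it; z points along the fingers, y is the line along which they close (so a half turn about z gives the same grasp; the last joint's range is limited). The gripper opens to 85 mm and grips with 20 to 120 N. Pads are 22 mm wide; open, the fingers measure 114 mm over their backs; the gripper's body (76 mm by 85 mm) begins 54 mm behind the grasp point. The pads swing forward as they close: fully open they stand 13 mm farther back than shut.
Start: joints at [-1.319, 0.053, 1.613, -0, 1.476, -0.119], TCP at [0.226, -0.583, 0.256] pointing down, gripper open.
Joint ranges: [-3.01, 3.01], [-1.01, 2.22], [0.06, 2.58], [-1.02, 4.17], [0.09, 2.62], [-3.14, 3.14]. Speed limits (rad/s): [2.57, 2.57, 3.14, 3.14, 3.14, 3.14].

INTERFACE

Orientations are given as a unit quaternion [w, x, y, z].
In Python, from plant import state, grab_frame, get_calibration, job gives the robot as it stands. The module is installed in compiled form; this text tells all that it offers.
- The arm moves only by the tool move_arm, never from a script. Its argument "targets" is a list that holds one entry, the list of rows, each a list of 5 numbers: the opening in per cent of the stroke, from 0 (shut) to 100 (fully open), then the shift along the tool's x, y, z as a fraction of full scale, then the turn about the tool's z as a fraction of full scale. A call has 1 to 5 rows; each row shifts and turns the commanded pose from where the row before left it, along the tool's axes as they then stand; what a row does not reach is not made up. Full scale, the value 1, is 0.6 m for a shift and 6 degrees for a turn. A row lasts 1/12 s, in which the tool goes at most 41.7 mm and 7.16 degrees, less where a joint would pass 70% of its speed; a pose out of reach is approached as far as the arm can. A call with a number of a shift or a turn outside -1 to 1 is refused whole. A call with a gripper value outside its range is refused whole. The fingers move at their own pace and stop on an object; the grip force is fixed at half the most. Time passes only in rows, so rows that do not move let the fingers close. It gives the time, the measured TCP pose, the force, the opening and the grip force at its end, in the units of the state.
- state(): the state, without advancing time (a new reading comes with each control period).
- grab_frame(name): name is "scene" or "top" or "wrist"; returns the picture (400x640x3 uint8, red, green, blue); there is no depth.
- get_calibration(name): a dict with "vertical_fov" (degrees; the focal length in pixels is half the picture's height over the tangent of half this angle, whatever the lens; pixels are square), "cx", "cy" (the principal point, pixels), "R" (3x3) and "t" (3): a world point X has camera coordinates R X + t. Camera axes: x right, y down, z forward; pixel columns grow to the right and rows downward; lengths in m; the calibration is good to about 2 mm. A picture is of the moment at which its call begins: read the wrist's pose just before it. get_calibration takes no time and is no camera call; for the wrist camera it gives the pose at the moment of the call.
- job.job_done(): hands the job in; it is judged then, once.
The state is a dict: "time": time; "joint_pos": joint angles; "joint_vel": joint speeds; "joint_efforts": joint torques, N m; "tool_pos": TCP position; "tool_rot": TCP orientation; "contact_force": force on the tool from outside, world axes, zero at the start; "ft_torque": the same for the moment, N m; "gripper_width": opening from 0.0 (shut) to 1.0 (fully open); "grasp_force": force on a finger pad.
Only numpy, scipy, OpenCV 4.12 (cv2) and the standard library are available. Lean on these libraries where they do the work, as an engineer would, in place of code of your own. Each camera call takes 0.05 s, during which the arm holds its last target. There are 200 camera calls.

## Working session

There is one attempt and no reset: what is moved stays moved. The work goes in short steps, Python scripts to look and compute and a tool call to move; the robot and the scene stay as the last step left them, time stands still between calls to the robot, and variables do not carry over. Pictures are saved under pics/ and viewed, at most 10 in all, crops included, and the job is handed in when it is done.

Besides the shell and the picture viewer there is one more tool, called after "Request:" by a JSON object that holds its "api" and its "payload". move_arm: Moves the arm, as the interface text tells. Shift numbers are shares of 0.6 m and turn numbers shares of 6 degrees, none past 1 either way. Its arguments: {"type":"object","properties":{"targets":{"type":"array"}},"required":["targets"]}

```bash
mkdir -p pics
python3 - <<'E'
from plant import *
import cv2
s=state(); print({k:s[k] for k in('time','tool_pos','tool_rot','gripper_width')})
for n in("scene","top"):
    f=grab_frame(n); cv2.imwrite(f"pics/{n}0.png",f[:,:,::-1]); c=get_calibration(n); print(n,c)
E
```

```text
{'time': 0.0, 'tool_pos': array([ 0.22634197, -0.58195987,  0.2550539 ]), 'tool_rot': array([-1.03652704e-03,  9.82864515e-01,  1.84326528e-01, -5.08059227e-05]), 'gripper_width': 0.9979356446443034}
scene {'vertical_fov': 43.50817870913386, 'cx': 318.2711176268505, 'cy': 199.51749875918597, 'R': array([[ 0.87927755,  0.47624536, -0.00783299],
       [ 0.38795574, -0.72561818, -0.56830326],
       [-0.27633555,  0.49665745, -0.82278189]]), 't': array([-0.50413999, -0.2134009 ,  1.36376891])}
top {'vertical_fov': 48.447928637537075, 'cx': 320.36229178806644, 'cy': 200.74323391298847, 'R': array([[-7.89845127e-03, -9.99968803e-01, -8.90634308e-05],
       [-9.84814798e-01,  7.79420141e-03, -1.73433167e-01],
       [ 1.73428451e-01, -1.28214244e-03, -9.84845637e-01]]), 't': array([0.01716997, 0.55805043, 0.96671329])}
```

View pics/top0.png

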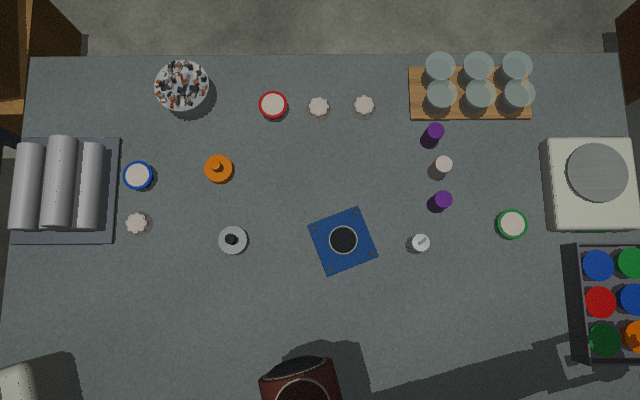

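View pics/scene0.png

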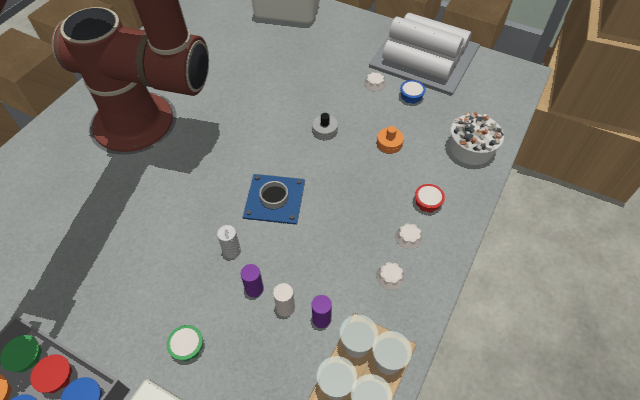

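The top view shows these candidates:
- **Specimen:** off-white cylinder at (443,163).
- **Look-alikes:** purple cylinders at (433,134) and (442,201), and the foil-wrapped one at (420,243). Neither is bare matt white, so (443,163) is the specimen.
- **Cap:** grey with a black knob at (232,240). The orange cover at (219,168) is not wanted.
- **Seat:** blue plate with its ring at (343,240).

I'll measure these and confirm in one crop.

```bash
cat > h.py <<'E'
import numpy as np, cv2
from plant import *
def ray(c,u,v,h=400):
    f=h/2/np.tan(np.radians(c["vertical_fov"]/2)); R=c["R"]
    d=R.T@np.array([(u-c["cx"])/f,(v-c["cy"])/f,1]); return -R.T@c["t"],d
def onz(c,u,v,z):
    o,d=ray(c,u,v); return (o+d*(z-o[2])/d[2])[:2]
def blobs(m,amin=20):
    n,l,s,ce=cv2.connectedComponentsWithStats(m.astype(np.uint8)); 
    return [(tuple(ce[i].round(1)),tuple(s[i])) for i in range(1,n) if s[i,4]>=amin]
def proj(c,X):
    p=c["R"]@np.array(X)+c["t"]; f=200/np.tan(np.radians(c["vertical_fov"]/2)); return p[:2]/p[2]*f+[c["cx"],c["cy"]]
E
python3 - <<'E'
from h import *
f=cv2.imread('pics/top0.png'); c=get_calibration("top")
hsv=cv2.cvtColor(f,cv2.COLOR_BGR2HSV).astype(int); g=f.astype(int).sum(2)/3
def show(name,m,x0,x1,y0,y1,z):
    k=np.zeros(m.shape,bool);k[y0:y1,x0:x1]=m[y0:y1,x0:x1]
    for ce,s in blobs(k): print(name,ce,s,onz(c,*ce,z).round(4))
show('spec',g>165,425,465,150,185,.08)
show('foil',g>140,405,435,230,258,.08)
pur=(hsv[...,0]>120)&(hsv[...,0]<160)&(hsv[...,1]>100)
show('purple',pur,415,460,115,220,.06)
show('knob',g<50,215,250,222,258,.056)
show('cap',g>135,210,255,220,260,.026)
show('floor',g<40,320,370,215,265,.012)
show('plate',(hsv[...,0]>95)&(hsv[...,0]<120)&(hsv[...,1]>120),300,385,200,285,.008)
k=((hsv[...,0]>95)&(hsv[...,0]<120)&(hsv[...,1]>120)).astype(np.uint8);k[:200]=0;k[285:]=0;k[:,:300]=0;k[:,385:]=0
r=cv2.minAreaRect(cv2.findNonZero(k)); print(r,onz(c,*r[0],.008))
a=cv2.resize(f[120:260,400:470],None,fx=4,fy=4); b=cv2.resize(f[150:290,200:380][:, :70],None,fx=4,fy=4)
cv2.imwrite('pics/crop0.png',np.hstack([a,b]))
E
```

```text
foil (np.float64(420.4), np.float64(242.2)) (np.int32(412), np.int32(234), np.int32(18), np.int32(17), np.int32(206)) [ 0.4593 -0.2043]
purple (np.float64(434.7), np.float64(131.0)) (np.int32(424), np.int32(122), np.int32(21), np.int32(25), np.int32(248)) [ 0.7186 -0.2541]
purple (np.float64(442.2), np.float64(199.6)) (np.int32(431), np.int32(191), np.int32(21), np.int32(21), np.int32(270)) [ 0.5566 -0.2626]
knob (np.float64(230.9), np.float64(239.1)) (np.int32(225), np.int32(234), np.int32(13), np.int32(11), np.int32(98)) [0.4715 0.2133]
cap (np.float64(234.4), np.float64(241.6)) (np.int32(219), np.int32(227), np.int32(28), np.int32(27), np.int32(323)) [0.4684 0.2111]
floor (np.float64(342.4), np.float64(239.7)) (np.int32(330), np.int32(228), np.int32(25), np.int32(25), np.int32(462)) [ 0.472 -0.038]
plate (np.float64(342.1), np.float64(240.9)) (np.int32(308), np.int32(206), np.int32(70), np.int32(71), np.int32(2215)) [ 0.4695 -0.0374]
((342.36407470703125, 240.46266174316406), (55.204227447509766, 55.260616302490234), 68.49856567382812) [ 0.47054096 -0.03804775]
```

View pics/crop0.png

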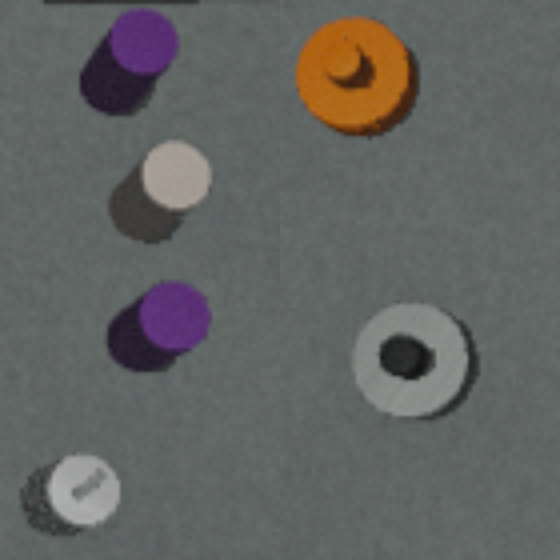

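The crop confirms it. The bare off-white cylinder's top is at crop (177,175), which is full-image (444,164), between two purple ones. The foil-wrapped one has a mark on its top, and the grey cap has the black knob. I'll compute the moves.

```bash
cat >> h.py <<'E'
def R_tool():
    from scipy.spatial.transform import Rotation as Ro
    s=state(); q=s['tool_rot']; return s,Ro.from_quat([q[1],q[2],q[3],q[0]]).as_matrix()
def delta(X):
    s,R=R_tool(); d=R.T@(np.array(X)-s['tool_pos']); print('t',round(s['time'],2),'tool',s['tool_pos'].round(4),'to',np.round(X,4),'frac',(d/.6).round(4),'rows>=',round(np.linalg.norm(d)/.0417,1))
E
python3 - <<'E'
from h import *
c=get_calibration("top"); p=onz(c,443.8,163.3,.08); print('spec',p)
for q in[(435.8,130),(443.3,198.3),(420.6,241.8)]: print(onz(c,*q,.08))
delta([*p,.255]); s,R=R_tool(); print(R.round(3)); w=get_calibration("wrist"); print(w["vertical_fov"],R.T@(-w["R"].T@w["t"]-s["tool_pos"]), w["R"]@R)
E
```

```text
spec [ 0.63587485 -0.26514952]
[ 0.7141308 -0.2513164]
[ 0.55600793 -0.25956267]
[ 0.46016227 -0.20475586]
t 0.1 tool [ 0.2264 -0.582   0.2552] to [ 0.6359 -0.2651  0.255 ] frac [ 0.8275 -0.2449  0.001 ] rows>= 12.4
[[ 0.932  0.362 -0.   ]
 [ 0.362 -0.932  0.002]
 [ 0.    -0.002 -1.   ]]
69.33372663040872 [ 0.07307938  0.00022879 -0.1162162 ] [[ 6.96279059e-04  9.99999337e-01 -9.17344974e-04]
 [-9.58139009e-01  4.04493669e-04 -2.86303118e-01]
 [-2.86302557e-01  1.07829087e-03  9.58138655e-01]]
```

Request:
{"api": "move_arm", "payload": {"targets": [[[100, 0.055, -0.0163, 0, 0], [100, 0.055, -0.0163, 0, 0], [100, 0.055, -0.0163, 0, 0], [100, 0.055, -0.0163, 0, 0], [100, 0.055, -0.0163, 0, 0]]]}}

```text
time: 0.52
tool_pos: [0.3634, -0.4758, 0.2557]
tool_rot: [-0.0, 0.983, 0.184, -0.0]
contact_force: [0.1, -0.8, -0.5]
gripper_width: 1.003
grasp_force: 0.0
```

Request:
{"api": "move_arm", "payload": {"targets": [[[100, 0.055, -0.0163, 0, 0], [100, 0.055, -0.0163, 0, 0], [100, 0.055, -0.0163, 0, 0], [100, 0.055, -0.0163, 0, 0], [100, 0.055, -0.0163, 0, 0]]]}}

```text
time: 0.93
tool_pos: [0.4996, -0.3703, 0.2557]
tool_rot: [-0.0, 0.983, 0.184, -0.0]
contact_force: [0.7, -0.8, 0.0]
gripper_width: 1.002
grasp_force: 0.0
```

Request:
{"api": "move_arm", "payload": {"targets": [[[100, 0.055, -0.0163, 0, 0], [100, 0.055, -0.0163, 0, 0], [100, 0.055, -0.0163, 0, 0], [100, 0.055, -0.0163, 0, 0], [100, 0, 0, 0, 0]]]}}

```text
time: 1.35
tool_pos: [0.6108, -0.2832, 0.2553]
tool_rot: [-0.001, 0.982, 0.187, 0.001]
contact_force: [-0.4, -0.4, 0.3]
gripper_width: 0.997
grasp_force: 0.0
```

Run:
```python
from h import *
w=get_calibration("wrist"); f=grab_frame("wrist"); cv2.imwrite("pics/w1.png",f[:,:,::-1])
print(w["R"].tolist(),w["t"].tolist()); print([proj(w,[.636,-.265,z]).round(0) for z in(0,.08)]); delta([.636,-.265,.255])
```

```text
[[0.36810779776944863, -0.9297825917402832, -0.0009906149860273259], [-0.8911863044970236, -0.3531306285943225, 0.2847555615357126], [-0.26511058050984515, -0.10393792015093668, -0.9585996499354839]] [-0.48833115436297025, 0.40833933304830866, 0.509565508646169]
[array([318., 150.]), array([316., 159.])]
t 1.4 tool [ 0.609  -0.2851  0.2553] to [ 0.636 -0.265  0.255] frac [ 0.054  -0.0146  0.0005] rows>= 0.8
```

View pics/w1.png

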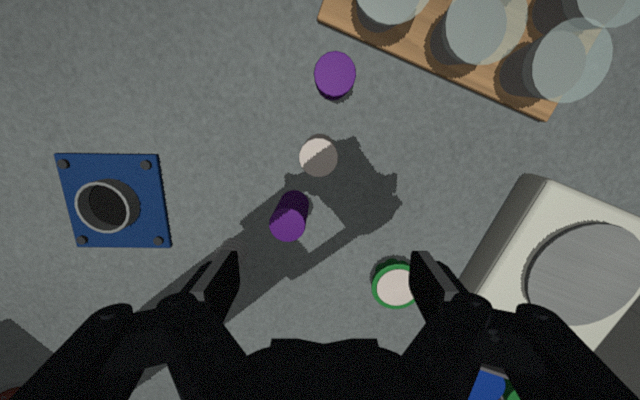

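The wrist view shows the specimen's top at about (318,157) between two purple cylinders, close to the prediction of (316,159). The ring rim is near (106,207).

Run:
```python
from h import *
w=get_calibration("wrist"); f=cv2.imread('pics/w1.png')
p=onz(w,318.3,157.3,.08); print('spec',p)
hsv=cv2.cvtColor(f,cv2.COLOR_BGR2HSV); k=cv2.inRange(hsv,(95,120,40),(120,255,255)); k[:140]=0;k[260:]=0;k[:,190:]=0
# plate corners -> world z=.008
h=cv2.convexHull(cv2.findNonZero(k)); W=np.array([onz(w,*q,.008) for q in h[:,0]],np.float32); r=cv2.minAreaRect(W); print('plate',r)
# ring: non-blue region inside plate
kk=cv2.inRange(hsv,(95,120,20),(120,255,255)); kk[:140]=0;kk[260:]=0;kk[:,190:]=0
cs,hi=cv2.findContours(kk,cv2.RETR_CCOMP,cv2.CHAIN_APPROX_NONE)
for c_,h_ in zip(cs,hi[0]):
    if h_[3]>=0 and cv2.contourArea(c_)>500: print('hole',cv2.fitEllipse(c_))
delta([.6365,-.265,.255]); delta([*p,.060])
```

```text
spec [ 0.63677489 -0.26855847]
plate ((0.47386473417282104, -0.044005393981933594), (0.12776590883731842, 0.12960685789585114), 20.75830841064453)
hole ((106.4003677368164, 205.2505340576172), (55.604618072509766, 67.1391372680664), 97.13502502441406)
t 1.4 tool [ 0.609  -0.2851  0.2553] to [ 0.6365 -0.265   0.255 ] frac [ 0.0548 -0.0143  0.0005] rows>= 0.8
t 1.4 tool [ 0.609  -0.2851  0.2553] to [ 0.6368 -0.2686  0.06  ] frac [ 0.0533 -0.0082  0.3255] rows>= 4.7
```

Request:
{"api": "move_arm", "payload": {"targets": [[[100, 0.027, -0.0055, 0, 0], [100, 0.027, -0.0055, 0, 0], [100, 0, 0, 0.06, 0], [100, 0, 0, 0.06, 0], [100, 0, 0, 0, 0]]]}}

```text
time: 1.82
tool_pos: [0.6317, -0.2674, 0.1751]
tool_rot: [-0.005, 0.983, 0.184, -0.005]
contact_force: [-1.0, 0.1, -2.5]
gripper_width: 1.003
grasp_force: 0.0
```

Run:
```python
from h import *
w=get_calibration("wrist"); f=grab_frame("wrist")[:,:,::-1]; cv2.imwrite("pics/w2.png",f)
print(proj(w,[.6365,-.267,.08]).round(0)); delta([.6365,-.267,.06])
```

```text
[326. 207.]
t 1.87 tool [ 0.6327 -0.2681  0.1786] to [ 0.6365 -0.267   0.06  ] frac [0.0079 0.0022 0.1975] rows>= 2.8
```

View pics/w2.png

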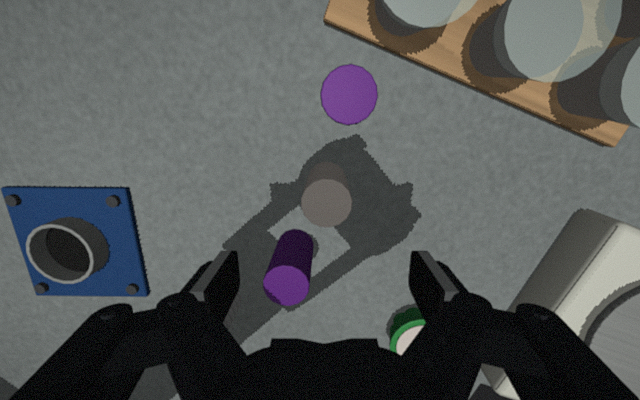

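The specimen's top is at (326,203) against a predicted (326,207), so it is centred to within about 3 mm along tool x. I'll go down and close on it.

Request:
{"api": "move_arm", "payload": {"targets": [[[100, 0.012, 0.002, 0.04, 0], [100, 0, 0, 0.055, 0], [100, 0, 0, 0.055, 0], [100, 0, 0, 0.045, 0], [100, 0, 0, 0, 0]]]}}

```text
time: 2.28
tool_pos: [0.6396, -0.2669, 0.0624]
tool_rot: [-0.003, 0.983, 0.184, -0.003]
contact_force: [-1.1, 0.4, -1.5]
gripper_width: 1.001
grasp_force: 0.0
```

Request:
{"api": "move_arm", "payload": {"targets": [[[30, 0, 0, 0, 0], [30, 0, 0, 0, 0], [30, 0, 0, 0, 0], [30, 0, 0, 0, 0], [30, 0, 0, 0, 0]]]}}

```text
time: 2.7
tool_pos: [0.6443, -0.2686, 0.0715]
tool_rot: [0.001, 0.983, 0.184, 0.002]
contact_force: [-0.0, 3.3, 6.9]
gripper_width: 0.46
grasp_force: 58.4
```

Request:
{"api": "move_arm", "payload": {"targets": [[[30, 0, 0, 0, 0], [30, 0, 0, 0, 0], [30, 0, 0, 0, 0], [30, 0, 0, 0, 0], [30, 0, 0, 0, 0]]]}}

```text
time: 3.12
tool_pos: [0.6444, -0.2686, 0.0715]
tool_rot: [0.001, 0.983, 0.184, 0.002]
contact_force: [-0.9, 1.7, 6.5]
gripper_width: 0.464
grasp_force: 58.4
```

Request:
{"api": "move_arm", "payload": {"targets": [[[30, 0, 0, 0.0, 0], [30, 0, 0, -0.04, 0], [30, 0, 0, -0.06, 0], [30, 0, 0, -0.06, 0], [30, 0, 0, -0.045, 0]]]}}

```text
time: 3.53
tool_pos: [0.6433, -0.2686, 0.1951]
tool_rot: [0.002, 0.983, 0.184, 0.002]
contact_force: [1.0, -1.2, -1.2]
gripper_width: 0.465
grasp_force: 59.4
```

Request:
{"api": "move_arm", "payload": {"targets": [[[30, -0.01, -0.03, 0, 0], [30, -0.016, -0.057, 0, 0], [30, -0.016, -0.057, 0, 0], [30, -0.016, -0.057, 0, 0], [30, -0.016, -0.057, 0, 0]]]}}

```text
time: 3.95
tool_pos: [0.5441, -0.139, 0.1915]
tool_rot: [0.001, 0.983, 0.184, 0.001]
contact_force: [1.1, 1.1, -1.2]
gripper_width: 0.465
grasp_force: 59.7
```

Request:
{"api": "move_arm", "payload": {"targets": [[[30, -0.016, -0.05, 0, 0], [30, -0.01, -0.03, 0, 0], [30, 0, 0, 0, 0], [30, 0, 0, 0, 0], [30, 0, 0, 0, 0]]]}}

```text
time: 4.37
tool_pos: [0.5137, -0.1013, 0.1915]
tool_rot: [0.001, 0.983, 0.184, 0.001]
contact_force: [-0.5, -0.0, -2.2]
gripper_width: 0.461
grasp_force: 59.7
```

Run:
```python
from h import *
w=get_calibration("wrist"); f=grab_frame("wrist")[:,:,::-1]; cv2.imwrite("pics/w3.png",f)
np.savez('w3.npz',R=w['R'],t=w['t']); print(proj(w,[.472,-.040,.03]).round(0)); delta([.472,-.040,.0835]); print(state()['gripper_width'],state()['grasp_force'])
```

```text
[251. 208.]
t 4.42 tool [ 0.5138 -0.1016  0.1913] to [ 0.472  -0.04    0.0835] frac [-0.028  -0.1212  0.1794] rows>= 3.1
0.4654239994848785 59.6568900346756
```

View pics/w3.png

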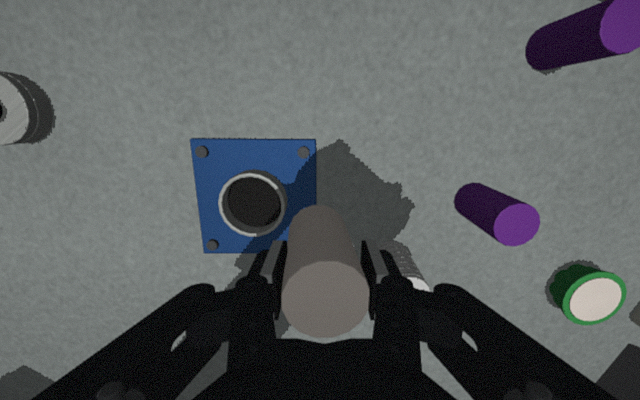

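The ring's rim centre is at about (253,204), and the held specimen's top is centred at about (325,298).

Run:
```python
from h import *
w=get_calibration("wrist"); f=cv2.imread('pics/w3.png'); s,R=R_tool()
g=cv2.cvtColor(f,cv2.COLOR_BGR2GRAY); hsv=cv2.cvtColor(f,cv2.COLOR_BGR2HSV)
k=((g>95)&(hsv[...,1]<60)).astype(np.uint8); m=np.zeros_like(k); m[165:242,212:292]=k[165:242,212:292]
h=cv2.convexHull(cv2.findNonZero(m)); e=cv2.fitEllipse(h); print('rim',e,onz(w,*e[0],.03))
p=onz(w,253,204,.03); print(p)
top=onz(w,325,298,s['tool_pos'][2]+.0085); print('spec axis in tool',(R.T@(np.append(top,0)-s['tool_pos']))[:2])
hull=cv2.inRange(hsv,(95,120,20),(120,255,255)); print(onz(w,317,139,.008),onz(w,191,139,.008),onz(w,204,253,.008))
delta([*p,.0835])
```

```text
rim ((250.62542724609375, 204.1101531982422), (62.26418685913086, 66.6463623046875), 119.26061248779297) [ 0.47558098 -0.03848432]
[ 0.47655385 -0.04067106]
spec axis in tool [-0.0030561   0.00062841]
[ 0.55786995 -0.07794952] [0.51153581 0.04123292] [ 0.39202152 -0.00326019]
t 4.42 tool [ 0.5138 -0.1016  0.1913] to [ 0.4766 -0.0407  0.0835] frac [-0.0213 -0.1174  0.1794] rows>= 3.1
```

Request:
{"api": "move_arm", "payload": {"targets": [[[30, -0.006, -0.04, 0, 0], [30, -0.006, -0.039, 0, 0], [30, -0.006, -0.039, 0, 0], [30, 0, 0, 0, 0], [30, 0, 0, 0.04, 0]]]}}

```text
time: 4.83
tool_pos: [0.4811, -0.0396, 0.1716]
tool_rot: [0.002, 0.983, 0.185, 0.005]
contact_force: [1.2, -0.8, -0.2]
gripper_width: 0.463
grasp_force: 60.0
```

Request:
{"api": "move_arm", "payload": {"targets": [[[30, 0, 0, 0.04, 0], [30, 0, 0, 0.025, 0], [30, 0, 0, 0.01, 0], [30, 0, 0, 0, 0], [30, 0, 0, 0, 0]]]}}

```text
time: 5.25
tool_pos: [0.4781, -0.0394, 0.1219]
tool_rot: [0.0, 0.983, 0.184, 0.0]
contact_force: [0.4, 0.4, -1.2]
gripper_width: 0.463
grasp_force: 60.0
```

Run:
```python
from h import *
f=np.vstack([grab_frame("scene")[140:270,170:350,::-1],grab_frame("top")[150:280,250:430,::-1]]); f=cv2.resize(f,None,fx=2.2,fy=2.2); cv2.imwrite("pics/s4.png",f); delta([.4755,-.0405,.0835])
```

```text
t 5.35 tool [ 0.4786 -0.0394  0.1229] to [ 0.4755 -0.0405  0.0835] frac [-0.0056 -0.0002  0.0657] rows>= 0.9
```

View pics/s4.png

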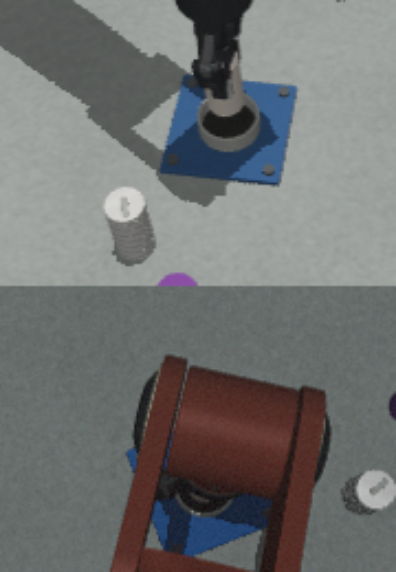

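The scene crop shows the specimen hanging upright over the ring opening at about (225,115). I'll lower it gently.

Request:
{"api": "move_arm", "payload": {"targets": [[[30, 0, 0, 0.02, 0], [30, 0, 0, 0.02, 0], [30, 0, 0, 0.01, 0], [30, 0, 0, 0, 0], [30, 0, 0, 0, 0]]]}}

```text
time: 5.77
tool_pos: [0.4765, -0.0385, 0.0902]
tool_rot: [-0.0, 0.983, 0.184, -0.001]
contact_force: [-0.7, 0.1, -1.7]
gripper_width: 0.461
grasp_force: 60.0
```

Request:
{"api": "move_arm", "payload": {"targets": [[[30, 0, 0, 0.004, 0], [30, 0, 0, 0, 0], [30, 0, 0, 0.003, 0], [30, 0, 0, 0, 0], [30, 0, 0, 0, 0]]]}}

```text
time: 6.18
tool_pos: [0.4774, -0.0388, 0.0872]
tool_rot: [0.0, 0.983, 0.184, 0.0]
contact_force: [0.6, 0.2, -2.4]
gripper_width: 0.461
grasp_force: 60.0
```

Request:
{"api": "move_arm", "payload": {"targets": [[[30, 0, 0, 0.003, 0], [30, 0, 0, 0, 0], [30, 0, 0, 0.002, 0], [30, 0, 0, 0, 0], [30, 0, 0, 0, 0]]]}}

```text
time: 6.6
tool_pos: [0.4772, -0.0387, 0.084]
tool_rot: [-0.0, 0.983, 0.184, -0.0]
contact_force: [-0.3, -0.8, -1.9]
gripper_width: 0.462
grasp_force: 60.0
```

Request:
{"api": "move_arm", "payload": {"targets": [[[30, 0, 0, 0.002, 0], [30, 0, 0, 0, 0], [30, 0, 0, 0, 0]]]}}

```text
time: 6.85
tool_pos: [0.4777, -0.0387, 0.0835]
tool_rot: [-0.0, 0.983, 0.184, 0.0]
contact_force: [-1.0, 0.2, 3.5]
gripper_width: 0.463
grasp_force: 60.4
```

Request:
{"api": "move_arm", "payload": {"targets": [[[30, 0, 0, 0.002, 0], [30, 0, 0, 0, 0], [30, 0, 0, 0, 0]]]}}

```text
time: 7.1
tool_pos: [0.4782, -0.0385, 0.0834]
tool_rot: [-0.0, 0.983, 0.184, 0.001]
contact_force: [-3.0, 3.3, 8.8]
gripper_width: 0.458
grasp_force: 61.2
```

Contact. I'll ease off the press, open, and rise.

Request:
{"api": "move_arm", "payload": {"targets": [[[30, 0, 0, -0.0015, 0], [50, 0, 0, 0, 0], [60, 0, 0, 0, 0], [80, 0, 0, 0, 0], [100, 0, 0, 0, 0]]]}}

```text
time: 7.52
tool_pos: [0.4771, -0.0388, 0.0823]
tool_rot: [0.0, 0.983, 0.184, -0.0]
contact_force: [-0.1, 0.7, 0.6]
gripper_width: 0.863
grasp_force: 0.0
```

Request:
{"api": "move_arm", "payload": {"targets": [[[100, 0, 0, 0, 0], [100, 0, 0, 0, 0], [100, 0, 0, -0.02, 0], [100, 0, 0, -0.05, 0], [100, 0, 0, -0.06, 0]]]}}

```text
time: 7.93
tool_pos: [0.4753, -0.0383, 0.1595]
tool_rot: [-0.001, 0.983, 0.184, -0.003]
contact_force: [1.0, 0.5, 0.0]
gripper_width: 0.999
grasp_force: 0.0
```

Request:
{"api": "move_arm", "payload": {"targets": [[[100, 0, 0, -0.06, 0], [100, 0, 0, -0.06, 0], [100, 0, 0, -0.03, 0], [100, 0, 0, 0, 0], [100, 0, 0, 0, 0]]]}}

```text
time: 8.35
tool_pos: [0.478, -0.0389, 0.2529]
tool_rot: [0.001, 0.983, 0.184, 0.002]
contact_force: [-1.0, 0.8, -0.6]
gripper_width: 1.003
grasp_force: 0.0
```

Run:
```python
from h import *
w=get_calibration("wrist"); f=grab_frame("wrist")[:,:,::-1]; cv2.imwrite("pics/w5.png",f)
np.savez('w5.npz',**{k:np.array(v) for k,v in w.items()})
print('seat',proj(w,[.4755,-.0405,.092]).round(0)); print('ring',proj(w,[.4755,-.0405,.03]).round(0)); delta([.4705,.2125,.22])
```

```text
seat [323. 195.]
ring [323. 181.]
t 8.4 tool [ 0.4771 -0.0387  0.2508] to [0.4705 0.2125 0.22  ] frac [ 0.1414 -0.3943  0.0514] rows>= 6.1
```

View pics/w5.png

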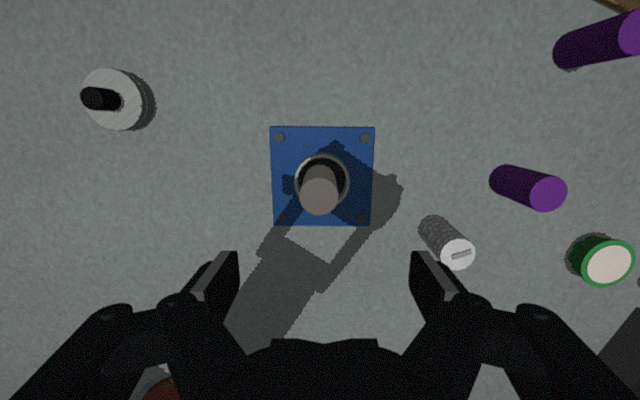

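The specimen stands upright, centred in the ring, with its top at (319,197). The cap is at about (113,98), with its knob top near (91,98).

Run:
```python
from h import *
w=get_calibration("wrist"); f=cv2.imread('pics/w5.png'); g=cv2.cvtColor(f,cv2.COLOR_BGR2GRAY); hsv=cv2.cvtColor(f,cv2.COLOR_BGR2HSV)
print('spec',onz(w,319.5,196.7,.092),'ring',onz(w,321.5,180,.03)); 
m=((g>105)).astype(np.uint8)*0; m[60:140,75:150]=(g>110)[60:140,75:150]
h=cv2.convexHull(cv2.findNonZero(m)); e=cv2.fitEllipse(h); print(e, onz(w,*e[0],.022)); print('knob',onz(w,90,98,.056))
p=onz(w,*e[0],.022); delta([*p,.22])
```

```text
spec [ 0.47156768 -0.03696547] ring [ 0.47509731 -0.03729626]
((112.24842834472656, 99.74832153320312), (106.025634765625, 109.62004089355469), 5.654966354370117) [0.47402978 0.21509883]
knob [0.47455445 0.21396157]
t 8.4 tool [ 0.4771 -0.0387  0.2508] to [0.474  0.2151 0.22  ] frac [ 0.1485 -0.3962  0.0514] rows>= 6.1
```

Request:
{"api": "move_arm", "payload": {"targets": [[[100, 0.018, -0.049, 0, 0], [100, 0.018, -0.049, 0, 0], [100, 0.018, -0.049, 0, 0], [100, 0.018, -0.049, 0, 0], [100, 0.018, -0.049, 0, 0]]]}}

```text
time: 8.82
tool_pos: [0.4729, 0.1191, 0.2481]
tool_rot: [-0.0, 0.983, 0.184, -0.002]
contact_force: [-1.0, 0.3, 0.7]
gripper_width: 0.998
grasp_force: 0.0
```

Request:
{"api": "move_arm", "payload": {"targets": [[[100, 0.018, -0.049, 0, 0], [100, 0.018, -0.049, 0, 0], [100, 0.018, -0.049, 0, 0], [100, 0, 0, 0.06, 0], [100, 0, 0, 0.04, 0]]]}}

```text
time: 9.23
tool_pos: [0.4713, 0.2132, 0.1878]
tool_rot: [0.0, 0.983, 0.186, -0.001]
contact_force: [-0.1, -0.3, -0.8]
gripper_width: 0.995
grasp_force: 0.0
```

Request:
{"api": "move_arm", "payload": {"targets": [[[100, 0, 0, 0, 0], [100, 0, 0, 0, 0], [100, 0, 0, 0, 0]]]}}

```text
time: 9.48
tool_pos: [0.4727, 0.2115, 0.1908]
tool_rot: [0.0, 0.983, 0.184, -0.0]
contact_force: [0.9, -0.2, 1.9]
gripper_width: 1.0
grasp_force: 0.0
```

Run:
```python
from h import *
w=get_calibration("wrist"); f=grab_frame("wrist")[:,:,::-1].copy(); cv2.imwrite("pics/w6.png",f)
g=cv2.cvtColor(f,cv2.COLOR_BGR2GRAY)
q=proj(w,[.474,.2145,.056]); print(q.round(0)); x,y=q.astype(int)
m=np.zeros(g.shape,bool); m[y-55:y+45,x-60:x+60]=(g<45)[y-55:y+45,x-60:x+60]
print([(b[0],[int(v) for v in b[1]],onz(w,*b[0],.045).round(4)) for b in blobs(m,100)])
delta([.474,.2145,.054])
```

```text
[321. 196.]
[((np.float64(320.0), np.float64(190.2)), [307, 175, 27, 31, 624], array([0.4765, 0.2163]))]
t 9.53 tool [0.4733 0.2116 0.192 ] to [0.474  0.2145 0.054 ] frac [ 0.0024 -0.0041  0.2299] rows>= 3.3
```

View pics/w6.png

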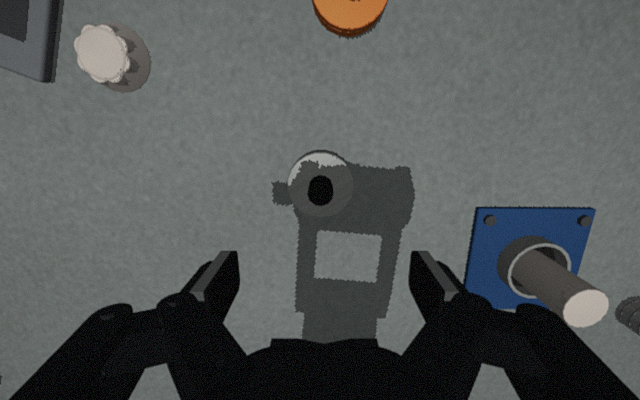

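The knob's centre is at (320,190), just ahead of the TCP, and no look-alike is nearby. I'll go down to it.

Request:
{"api": "move_arm", "payload": {"targets": [[[100, 0.0065, -0.0045, 0.04, 0], [100, 0, 0, 0.06, 0], [100, 0, 0, 0.06, 0], [100, 0, 0, 0.045, 0], [100, 0, 0, 0.015, 0]]]}}

```text
time: 9.95
tool_pos: [0.4735, 0.2147, 0.0557]
tool_rot: [0.0, 0.983, 0.184, -0.002]
contact_force: [-0.1, -0.7, -0.7]
gripper_width: 0.998
grasp_force: 0.0
```

Request:
{"api": "move_arm", "payload": {"targets": [[[100, 0, 0, 0, 0], [100, 0, 0, 0, 0], [100, 0, 0, 0, 0], [100, 0, 0, 0, 0]]]}}

```text
time: 10.28
tool_pos: [0.4774, 0.2163, 0.0616]
tool_rot: [-0.0, 0.983, 0.184, 0.003]
contact_force: [-0.4, 0.1, 0.3]
gripper_width: 1.002
grasp_force: 0.0
```

Request:
{"api": "move_arm", "payload": {"targets": [[[100, 0, 0, 0.006, 0], [100, 0, 0, 0, 0], [60, 0, 0, 0, 0], [40, 0, 0, 0, 0], [15, 0, 0, 0, 0]]]}}

```text
time: 10.7
tool_pos: [0.4752, 0.2157, 0.0551]
tool_rot: [-0.0, 0.983, 0.184, 0.0]
contact_force: [0.0, -0.2, 0.4]
gripper_width: 0.611
grasp_force: 0.0
```

Request:
{"api": "move_arm", "payload": {"targets": [[[15, 0, 0, 0, 0], [15, 0, 0, 0, 0], [15, 0, 0, 0, 0], [15, 0, 0, 0, 0], [15, 0, 0, 0, 0]]]}}

```text
time: 11.12
tool_pos: [0.4754, 0.2159, 0.0553]
tool_rot: [-0.0, 0.983, 0.184, 0.0]
contact_force: [-1.4, 0.5, 1.5]
gripper_width: 0.257
grasp_force: 59.0
```

Request:
{"api": "move_arm", "payload": {"targets": [[[15, 0, 0, 0, 0], [15, 0, 0, 0, 0], [15, 0, 0, 0, 0]]]}}

```text
time: 11.37
tool_pos: [0.4754, 0.2159, 0.0553]
tool_rot: [-0.0, 0.983, 0.184, 0.0]
contact_force: [-0.1, 0.5, 3.1]
gripper_width: 0.256
grasp_force: 59.1
```

Gripped at the expected width. I'll lift and carry it partway.

Request:
{"api": "move_arm", "payload": {"targets": [[[15, 0, 0, -0.03, 0], [15, 0, 0, -0.06, 0], [15, 0, 0, -0.06, 0], [15, 0, 0, -0.06, 0], [15, 0, 0, -0.06, 0]]]}}

```text
time: 11.78
tool_pos: [0.4739, 0.2149, 0.2162]
tool_rot: [0.001, 0.983, 0.184, -0.002]
contact_force: [0.5, -0.1, -5.5]
gripper_width: 0.255
grasp_force: 59.2
```

Request:
{"api": "move_arm", "payload": {"targets": [[[15, -0.01, 0.025, 0, 0], [15, -0.0175, 0.044, 0, 0], [15, -0.0175, 0.044, 0, 0], [15, -0.0175, 0.044, 0, 0], [15, -0.0175, 0.044, 0, 0]]]}}

```text
time: 12.2
tool_pos: [0.4728, 0.0844, 0.2148]
tool_rot: [0.0, 0.983, 0.185, -0.002]
contact_force: [0.9, 0.0, -4.6]
gripper_width: 0.26
grasp_force: 59.6
```

Request:
{"api": "move_arm", "payload": {"targets": [[[15, -0.0175, 0.044, 0, 0], [15, -0.008, 0.02, 0, 0], [15, 0, 0, 0, 0], [15, 0, 0, 0, 0], [15, 0, 0, 0, 0]]]}}

```text
time: 12.62
tool_pos: [0.4732, 0.0449, 0.2157]
tool_rot: [-0.0, 0.983, 0.184, -0.001]
contact_force: [-0.1, 0.3, -5.1]
gripper_width: 0.26
grasp_force: 59.7
```

Run:
```python
from h import *
w=get_calibration("wrist"); f=grab_frame("wrist")[:,:,::-1].copy(); cv2.imwrite("pics/w7.png",f)
print(proj(w,[.474,-.0385,.092]).round(0)); delta([.474,-.0385,.22])
```

```text
[410. 234.]
t 12.67 tool [0.4733 0.0452 0.216 ] to [ 0.474  -0.0385  0.22  ] frac [-0.0496  0.1303 -0.0067] rows>= 2.0
```

View pics/w7.png

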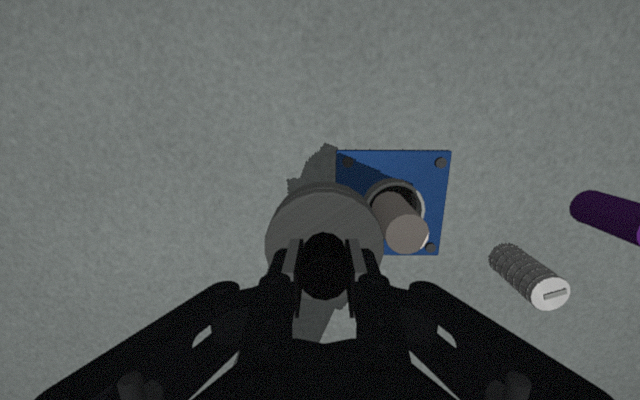

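The held cap's disc is centred at about (324,245), and the specimen's top is at about (407,235). I'll work out the relative shift.

Run:
```python
from h import *
w=get_calibration("wrist"); s,R=R_tool(); z=s['tool_pos'][2]
sp=onz(w,407,234.5,.092); print('spec',sp)
for nm,px,zz in(('disc',(324,245),z-.0553+.026),('knobtop',(324,270),z-.0553+.056)):
    c=onz(w,*px,zz); print(nm,(R.T@(np.append(c,0)-s['tool_pos']))[:2], 'shift frac',(R.T@np.append(sp-c,0)/.6)[:2])
delta([*sp,.216])
```

```text
spec [ 0.4725015  -0.03583369]
disc [0.00468419 0.00068334] shift frac [-0.05753904  0.12443936]
knobtop [0.00662645 0.00065644] shift frac [-0.06077613  0.12448419]
t 12.67 tool [0.4733 0.0452 0.216 ] to [ 0.4725 -0.0358  0.216 ] frac [-0.0503  0.1253 -0.    ] rows>= 1.9
```

Request:
{"api": "move_arm", "payload": {"targets": [[[15, -0.018, 0.042, 0, 0], [15, -0.018, 0.042, 0, 0], [15, -0.019, 0.042, 0, 0], [15, 0, 0, 0, 0], [15, 0, 0, 0.03, 0]]]}}

```text
time: 13.08
tool_pos: [0.4729, -0.0387, 0.2027]
tool_rot: [0.002, 0.983, 0.184, 0.004]
contact_force: [0.5, -0.6, -3.9]
gripper_width: 0.255
grasp_force: 60.7
```

Request:
{"api": "move_arm", "payload": {"targets": [[[15, 0, 0, 0.03, 0], [15, 0, 0, 0.02, 0], [15, 0, 0, 0.015, 0], [15, 0, 0, 0, 0], [15, 0, 0, 0, 0]]]}}

```text
time: 13.5
tool_pos: [0.4703, -0.0373, 0.1596]
tool_rot: [-0.0, 0.983, 0.185, -0.001]
contact_force: [-0.3, 0.2, -3.6]
gripper_width: 0.258
grasp_force: 60.6
```

Request:
{"api": "move_arm", "payload": {"targets": [[[15, 0, 0, 0.01, 0], [15, 0, 0, 0, 0], [15, 0, 0, 0, 0]]]}}

```text
time: 13.75
tool_pos: [0.4707, -0.0378, 0.1544]
tool_rot: [0.0, 0.983, 0.184, 0.0]
contact_force: [-1.0, 0.7, -5.2]
gripper_width: 0.261
grasp_force: 60.6
```

Request:
{"api": "move_arm", "payload": {"targets": [[[15, 0, 0, 0.008, 0], [15, 0, 0, 0, 0], [15, 0, 0, 0.008, 0], [15, 0, 0, 0, 0], [15, 0, 0, 0, 0]]]}}

```text
time: 14.17
tool_pos: [0.4702, -0.0378, 0.1439]
tool_rot: [-0.0, 0.983, 0.184, -0.0]
contact_force: [0.9, -0.5, -4.7]
gripper_width: 0.261
grasp_force: 60.6
```

Request:
{"api": "move_arm", "payload": {"targets": [[[15, 0, 0, 0.008, 0], [15, 0, 0, 0, 0], [15, 0, 0, 0.005, 0], [15, 0, 0, 0, 0], [15, 0, 0, 0, 0]]]}}

```text
time: 14.58
tool_pos: [0.4703, -0.0378, 0.1363]
tool_rot: [-0.0, 0.983, 0.184, -0.0]
contact_force: [-0.6, 0.3, -4.5]
gripper_width: 0.255
grasp_force: 60.6
```

Request:
{"api": "move_arm", "payload": {"targets": [[[15, 0, 0, 0.003, 0], [15, 0, 0, 0, 0], [15, 0, 0, 0.003, 0], [15, 0, 0, 0, 0], [15, 0, 0, 0, 0]]]}}

```text
time: 15.0
tool_pos: [0.4704, -0.0378, 0.1329]
tool_rot: [-0.0, 0.983, 0.184, -0.0]
contact_force: [0.1, 0.1, -4.3]
gripper_width: 0.26
grasp_force: 60.6
```

Request:
{"api": "move_arm", "payload": {"targets": [[[15, 0, 0, 0.002, 0], [15, 0, 0, 0, 0], [15, 0, 0, 0, 0]]]}}

```text
time: 15.25
tool_pos: [0.4704, -0.0378, 0.1317]
tool_rot: [-0.0, 0.983, 0.184, -0.0]
contact_force: [0.3, -0.8, -5.4]
gripper_width: 0.265
grasp_force: 60.6
```

Request:
{"api": "move_arm", "payload": {"targets": [[[15, 0, 0, 0.0015, 0], [15, 0, 0, 0, 0], [15, 0, 0, 0, 0]]]}}

```text
time: 15.5
tool_pos: [0.4708, -0.0379, 0.1313]
tool_rot: [0.0, 0.983, 0.184, 0.0]
contact_force: [0.0, -0.1, -2.7]
gripper_width: 0.259
grasp_force: 60.9
```

Request:
{"api": "move_arm", "payload": {"targets": [[[15, 0, 0, 0.0015, 0], [15, 0, 0, 0, 0], [15, 0, 0, 0, 0]]]}}

```text
time: 15.75
tool_pos: [0.4711, -0.0379, 0.1313]
tool_rot: [0.0, 0.983, 0.184, 0.001]
contact_force: [-2.8, 0.6, 5.5]
gripper_width: 0.26
grasp_force: 61.6
```

Seated at z = 0.1313, exactly as predicted. I'll release gently and retreat.

Request:
{"api": "move_arm", "payload": {"targets": [[[15, 0, 0, -0.001, 0], [30, 0, 0, 0, 0], [45, 0, 0, 0, 0], [60, 0, 0, 0, 0], [80, 0, 0, 0, 0]]]}}

```text
time: 16.17
tool_pos: [0.4705, -0.0379, 0.1304]
tool_rot: [0.0, 0.983, 0.184, 0.0]
contact_force: [-0.3, -0.6, 0.0]
gripper_width: 0.716
grasp_force: 0.0
```

Request:
{"api": "move_arm", "payload": {"targets": [[[80, 0, 0, 0, 0], [80, 0, 0, 0, 0], [80, 0, 0, 0, 0], [80, 0, 0, -0.02, 0], [80, 0, 0, -0.04, 0]]]}}

```text
time: 16.58
tool_pos: [0.4683, -0.0374, 0.1642]
tool_rot: [-0.001, 0.983, 0.184, -0.003]
contact_force: [-0.2, -0.1, -0.2]
gripper_width: 0.798
grasp_force: 0.0
```

Request:
{"api": "move_arm", "payload": {"targets": [[[80, 0, 0, -0.05, 0], [80, 0, 0, -0.05, 0], [80, 0, 0, -0.05, 0], [80, 0, 0, 0, 0], [80, 0, 0, 0, 0]]]}}

```text
time: 17.0
tool_pos: [0.4718, -0.0382, 0.2602]
tool_rot: [0.001, 0.983, 0.184, 0.003]
contact_force: [-0.0, 0.2, -0.7]
gripper_width: 0.798
grasp_force: 0.0
```

Run:
```python
from h import *
w=get_calibration("wrist"); f=grab_frame("wrist")[:,:,::-1].copy()
g=cv2.cvtColor(f,cv2.COLOR_BGR2GRAY); q=proj(w,[.4735,-.037,.132]); x,y=q.astype(int)
m=np.zeros(g.shape,bool); m[y-50:y+50,x-50:x+50]=(g<40)[y-50:y+50,x-50:x+50]
print('wrist knob pred',q.round(0),[(b[0],[int(v) for v in b[1]],onz(w,*b[0],.122).round(4)) for b in blobs(m,80)])
c=get_calibration("scene"); f=grab_frame("scene")[:,:,::-1].copy(); g=cv2.cvtColor(f,cv2.COLOR_BGR2GRAY)
q=proj(c,[.4735,-.037,.120]); x,y=q.astype(int)
m=np.zeros(g.shape,bool); m[y-15:y+15,x-12:x+12]=(g<45)[y-15:y+15,x-12:x+12]
print('scene knob pred',q.round(0),[(b[0],[int(v) for v in b[1]]) for b in blobs(m,15)]); s=state();print(s['time'],s['contact_force'],s['tool_pos'])
```

```text
wrist knob pred [322. 200.] [((np.float64(360.0), np.float64(188.4)), [333, 149, 39, 72, 1103], array([ 0.4931, -0.0662])), ((np.float64(326.7), np.float64(155.9)), [309, 153, 35, 11, 91], array([ 0.5095, -0.0273])), ((np.float64(322.7), np.float64(197.8)), [310, 183, 26, 31, 637], array([ 0.4726, -0.0378])), ((np.float64(288.2), np.float64(213.1)), [277, 202, 21, 18, 199], array([ 0.4473, -0.0133]))]
scene knob pred [270. 168.] [((np.float64(269.5), np.float64(168.6)), [265, 161, 10, 16, 135])]
17.1 [-0.4632565   1.09678011 -0.57785107] [ 0.47015877 -0.03775752  0.25629161]
```

The knob is at the seated height in both cameras: wrist (323,198) against a predicted (322,200), and scene (269.5,168.6) against (270,168). Handing in.

```bash
python3 -c "
from plant import job
print(job.job_done())"
```

```text
the job is handed in; nothing more can be done
None
```

The bare white cylinder stands upright in the steel ring with the black-knobbed cap seated on it, both set down gently and the foil-wrapped cylinder left untouched; handed in at about 17 s, with no verdict returned.

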